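# Crack loose the glass guard's hold-down bolt with a reversible ratchet

### The job

A ratchet is already sitting on the hold-down bolt of the glass end guard, but its small red direction lever is still set for tightening. Gently push that lever all the way over to its other stop so the ratchet will loosen, then swing the handle back and forth in the free space until the bolt has been undone by at least a quarter turn and less than half a turn. Never tighten the bolt further, do not knock the glass or disturb the things standing around, and leave the ratchet on the bolt with your hand off it.

Things in the scene. Friction and masses are not known exactly. Their poses are not given: they have to be found in the camera images.
- guard: Two fixed steel feet of the glass guard. Origin on the axis of the near foot's hold-down bolt, at deck level (z = 0); x runs along the glass, away from the robot; +y away from the glass, over the free space. Near foot plate 75 by 125 mm (y -102 to +23), 8 thick; clamp legs 62 high at y -80 to -105. The other foot, 240 mm along +x, has a bare hex bolt: not part of the job
- glass_pane: Clear fragile glass pane, 420 mm long, 10 thick, top edge (green) 152 mm above the deck. Same frame as guard: it lies at y = -93 mm, from x = -90 to +330 mm. Load it by no more than 3 N
- bolt (a joint): Angle of the bolt (rad), 0 at the start, growing as it is loosened (anticlockwise from above); a quarter turn is 1.571. With it turn the steel socket (25 mm dia., z 15 to 41 mm) and the dark disc (15 mm dia., yellow mark, top at z 69) in the middle of the ratchet head's top. It resists with about 1.6 N m all the way
- ratchet (a joint): Angle of the ratchet about the upright bolt axis (rad): 0 with the handle along guard +y, growing anticlockwise from above. Starts at -0.35 to 0.35. It carries the bolt one way and clicks back freely (0.6 to 1.4 N m) the other. 24 teeth: up to 0.27 rad of each stroke is lost before a tooth is picked up. With a gripper on the grip it is clear to swing from -0.7 to 0.7. Cannot lift or tilt
- lever: Red direction lever on top of the ratchet head. Origin on its upright pivot, 30 mm from the bolt axis along the handle, at z 65 mm; own y from pivot to tip. A bar 9 mm wide, 5 high, then a thumb tab 9 wide, 8 long (22 to 30 mm from the pivot), 12 high (z 66 to 77.5). It turns 0.42 rad (24 deg) to either side of the handle's line, between firm stops. Easily bent: never over 12 N on it
- lever_tip (a point): Middle of the thumb tab's top, 26 mm from the lever's pivot, z 77.5 mm. In head_top's frame it stands at x = +10.6 mm at the tightening stop (starts within 1.5 mm of it) and -10.6 mm at the loosening stop (anticlockwise from above). No snap: friction, 3 to 5 N at the tab, leaves it where it is let go, so push till firm on the stop: home beyond -8.8 mm, else the pawl may slip
- head_top (a point): Point on the bolt axis at the top of the ratchet's head (47 mm diameter, z 41 to 65 mm; its throat, 40 mm broad with top at z 63, carries the lever and ends 39 mm out). Own y along the handle, z up, x to the right when looking out along the handle
- grip_mid (a point): Middle of the ratchet's black grip with red bands, 150 mm from the bolt axis, 52 mm above the deck; own y along the handle, away from the bolt, z up. Grip: 26 mm wide, 22 high (z 41 to 63 mm), 90 to 202 mm from the axis. Steel neck between head and grip: 20 mm wide, top at z 57 mm
- milk: Milk bottle, white, blue cap, 50 mm diameter, 125 mm high, loose; origin at the centre of its underside
- cake: Slice of chocolate layer cake on a gold board 70 by 50 mm, about 60 mm high with a berry, loose; origin at the centre of its underside
- price_card: Black price card standing on a dark foot 40 by 75 mm, 56 mm high, loose; origin at the centre of its underside
- jam_jar: Amber jam jar with brass lid, 64 mm diameter, 75 mm high, loose; origin at the centre of its underside
There are look-alikes about, which are no part of the job. Leave any turquoise look-alike of the price_card alone.

How it is judged:
By the outcome, as a careful person would: the job done as asked, in the order asked, and still so for the second after the job is handed in, with the robot touching nothing.
It also fails if it takes over 64 s, if anything falls off the work surface, if the arm or the gripper's body presses on something with over 40 N, if the wrist force passes 120 N, or if a joint passes its speed limit or range.

### The arm

A 6-joint arm with a two-finger parallel gripper is mounted at the origin on the work surface. World frame = base frame: x ahead of the robot, y to its left, z up, the work surface at z = 0. Lengths are in mm, angles in rad, forces in N, time in s.
With the tool pointing down it reaches from about 375 to 925 mm from the base axis. Payload 5.7 kg.
Tool frame: the origin (TCP) lies at the very end of the fingers, on their centre line; the grasp point (between the pads) lies 19 mm behind it; z points along the fingers, y is the line along which they close (so a half turn about z gives the same grasp; the last joint's range is limited). The gripper opens to 85 mm and grips with 20 to 120 N. Pads are 22 mm wide; open, the fingers measure 114 mm over their backs; the gripper's body (76 mm by 85 mm) begins 54 mm behind the grasp point. The pads swing forward as they close: fully open they stand 13 mm farther back than shut.
Start: joints at [1.199, 0.359, 1.51, -0, 1.272, -0.115], TCP at [152.385, 580.291, 196.367] pointing down, gripper open.
Joint ranges: [-2.97, 2.97], [-1.01, 2.36], [0.21, 2.38], [-0.96, 4.11], [0.2, 2.71], [-2.98, 2.98]. Speed limits (rad/s): [2.39, 2.39, 3.14, 3.14, 3.14, 3.14].

### API

Orientations are given as a unit quaternion [w, x, y, z].
In Python, from plant import r, imaging, models gives the robot as it stands.
- The arm moves only by the tool step_arm, never from a script. Its argument "series" is a list of rows, each a list of 3 entries, a list of its own where there are three numbers: the shift along the tool's x, y, z in m, then the turn, a rotation vector about the tool's x, y, z in rad, then the opening, from 0 (shut) to 1 (fully open). In form: [[[dx, dy, dz], [rx, ry, rz], jaw], ...]. A call has exactly 5 rows; each row is the pose to reach, as a shift and turn from the pose commanded when the call began, along the tool's axes at that moment; what a row does not reach only later rows make up. A row lasts 1/8 s, in which the tool goes at most 62.5 mm and 10.7 degrees, less where a joint would pass 70% of its speed; a pose out of reach is approached as far as the arm can. A call with a gripper value outside its range is refused whole. The fingers move at their own pace and stop on an object; the grip force is fixed at half the most. Time passes only in rows, so rows that repeat a pose let the fingers close, or fill a call up. It gives the time, the measured TCP pose, the force, the opening and the grip force at its end, in the units of the state.
- r.sense(): the state, without advancing time (a new reading comes with each control period).
- imaging.get_image(name): name is "scene" or "top" or "wrist"; returns a dict with "img" (420x560x3 uint8, red, green, blue), "z_map" (420x560 float32, mm along the optical axis (not along the pixel's ray), 0 where there is no reading), "camera_matrix" (3x3 intrinsics, pixels), "pose" (4x4, takes a point from camera to world coordinates); the wrist camera has in their place "hand_eye" (4x4, takes a point from camera to tool coordinates, whose origin is the TCP and whose axes are the flange's). Camera axes: x right, y down, z forward; pixel columns grow to the right and rows downward; lengths in mm; the calibration is good to about 2 mm. A picture is of the moment at which its call begins: read the wrist's pose just before it.
- r.close_job(): hands the job in; it is judged then, once.
Trained networks look in a picture, given as the dict that the camera call returned (one of the last four; its "shot" number tells which), for a name from the list of things; names that differ only in an ending like _2 or _b are one class to them, and where a whole thing is asked for, a point or a joint stands for the part that bears it (a point fixed in the world has none). Each returns a list of dicts, best first, with "score" (0 to 1); they miss things now and then, are a little off and sometimes report something else, mostly with a low value. They report only what shows in the picture. A call takes as long as a camera call. They do not tell look-alikes from the thing itself.
- models.regions_of(picture, target): "region" (420x560 bool, what is visible of it) and "bbox" ([left, top, right, bottom] in pixels, round what is visible of it).
The state is a dict: "clock": time; "joint_positions": joint angles; "dq": joint speeds; "joint_efforts": joint torques, N m; "eef_pos": TCP position; "eef_rot": TCP orientation; "force": force on the tool from outside, world axes, zero at the start; "ft_torque": the same for the moment, N m; "opening": finger opening in mm; "grip_force": force on a finger pad.
Only numpy, scipy, OpenCV 4.12 (cv2) and the standard library are available. Lean on these libraries where they do the work, as an engineer would, in place of code of your own. Each camera call takes 0.05 s, during which the arm holds its last target. There are 200 camera calls.

## Working session

There is one attempt and no reset: what is moved stays moved. The work goes in short steps, Python scripts to look and compute and a tool call to move; the robot and the scene stay as the last step left them, time stands still between calls to the robot, and variables do not carry over. Pictures are saved under pics/ and viewed, at most 10 in all, crops included, and the job is handed in when it is done.

Besides the shell and the picture viewer there is one more tool, called by a JSON object that holds its "method" and its "body". step_arm: Moves the arm, as the interface text tells. Its arguments: {"type":"object","properties":{"series":{"type":"array"}},"required":["series"]}

```bash
mkdir -p pics; cat > h.py <<'E'
import numpy as np,cv2
from scipy.spatial.transform import Rotation as R
from plant import r,imaging,models
def rot(q): return R.from_quat([q[1],q[2],q[3],q[0]]).as_matrix()
def shot(n):
    s=r.sense(); p=imaging.get_image(n)
    if n=='wrist':
        T=np.eye(4);T[:3,:3]=rot(s['eef_rot']);T[:3,3]=s['eef_pos'];p['P']=T@np.array(p['hand_eye'])
    else: p['P']=np.array(p['pose'])
    return p
def save(p,f): cv2.imwrite('pics/'+f,cv2.cvtColor(p['img'],cv2.COLOR_RGB2BGR))
def pts(p,m):
    v,u=np.nonzero(m&(p['z_map']>0));z=p['z_map'][v,u].astype(float);K=np.array(p['camera_matrix'])
    c=np.stack([(u-K[0,2])/K[0,0]*z,(v-K[1,2])/K[1,1]*z,z],1)
    return c@p['P'][:3,:3].T+p['P'][:3,3],u,v
E
cat > a.py <<'E'
from h import *
s=r.sense();print({k:np.round(v,3) for k,v in s.items()})
for n in ['top','scene']:
    p=shot(n);save(p,n+'0.png');print(n,np.round(p['P'],2).tolist(),np.round(p['camera_matrix'],1).tolist())
    for t in ['guard','glass_pane','bolt','ratchet','lever','milk','cake','price_card','jam_jar']:
        for d in models.regions_of(p,t)[:3]:
            P=pts(p,d['region'])[0]
            if len(P)>0: print(t,round(d['score'],2),np.round(d['bbox']).tolist(),len(P),np.round(np.median(P,0)),np.round(np.percentile(P,2,axis=0)),np.round(np.percentile(P,98,axis=0)))
E
python3 a.py
```

```text
{'clock': np.float64(0.0), 'joint_positions': array([ 1.199,  0.359,  1.511, -0.   ,  1.272, -0.115]), 'dq': array([-0.   ,  0.001,  0.001, -0.002,  0.   , -0.   ]), 'joint_efforts': array([-2.0000e-03, -5.2763e+01, -2.7861e+01, -0.0000e+00,  1.3000e-02,
        0.0000e+00]), 'eef_pos': array([152.13 , 579.608, 195.546]), 'eef_rot': array([-0.   ,  0.128,  0.992, -0.001]), 'force': array([-0.014, -0.39 , -0.17 ]), 'ft_torque': array([-0.006, -0.004, -0.055]), 'grip_force': np.float64(0.0), 'opening': np.float64(85.651)}
top [[0.03, -1.0, 0.08, 535.16], [-1.0, -0.03, -0.01, 63.21], [0.01, -0.08, -1.0, 841.0], [0.0, 0.0, 0.0, 1.0]] [[439.3, 0.0, 282.9], [0.0, 439.3, 210.1], [0.0, 0.0, 1.0]]
guard 0.65 [271.0, 18.0, 464.0, 275.0] 14232 [ 666. -179.   64.] [ 510. -220.    6.] [897.  38. 153.]
glass_pane 0.71 [401.0, 18.0, 464.0, 275.0] 8118 [ 699. -195.  112.] [ 504. -227.    1.] [ 906. -166.  154.]
bolt 0.53 [380.0, 225.0, 385.0, 230.0] 32 [ 573. -121.   69.] [ 569. -126.   67.] [ 578. -117.   71.]
ratchet 0.75 [270.0, 214.0, 396.0, 238.0] 2054 [566. -48.  63.] [ 548. -139.    0.] [592.
[... 1393 characters left out ...]
3.  71.]
ratchet 0.72 [188.0, 184.0, 286.0, 217.0] 1059 [572. -37.  60.] [ 552. -136.   45.] [594.  73.  71.]
lever 0.45 [215.0, 193.0, 222.0, 201.0] 40 [578. -71.  71.] [569. -88.  67.] [583. -64.  79.]
milk 0.95 [220.0, 133.0, 242.0, 180.0] 719 [ 387. -127.   60.] [ 189. -220.    1.] [ 398. -109.  125.]
cake 0.92 [174.0, 258.0, 212.0, 305.0] 1165 [808. -19.  36.] [766. -49.   2.] [826.  -5.  58.]
price_card 0.68 [336.0, 265.0, 375.0, 313.0] 848 [718. 271.   8.] [683. 242.   1.] [744. 304.  57.]
price_card 0.62 [270.0, 266.0, 308.0, 294.0] 1025 [732. 141.  17.] [716. 106.   0.] [749. 175.  57.]
jam_jar 0.76 [310.0, 195.0, 344.0, 236.0] 1008 [542. 177.  51.] [502. 146.   4.] [553. 204.  77.]
```

```bash
cat > b.py <<'E'
from h import *
p=shot('top');s=shot('scene')
im=cv2.cvtColor(p['img'],cv2.COLOR_RGB2BGR)
a=cv2.resize(im[195:265,255:415],None,fx=5,fy=5,interpolation=2)
b=cv2.resize(im[:,120:480],(210,245));cv2.imwrite('pics/c1.png',a)
for n,q in (('top',p),('scene',s)):
    d=models.regions_of(q,'ratchet')[0];P,u,v=pts(q,d['region'])
    G=P[(P[:,2]>57)&(P[:,2]<68)&(P[:,1]>-25)];f=np.polyfit(G[:,1],G[:,0],1);print(n,'grip dx/dy',f,'ymax',G[:,1].max(),'z',np.median(G[:,2]))
    hsv=cv2.cvtColor(q['img'],cv2.COLOR_RGB2HSV)
    red=((hsv[...,0]<8)|(hsv[...,0]>172))&(hsv[...,1]>150)&(hsv[...,2]>80)
    P,u,v=pts(q,red);k=(np.hypot(P[:,0]-573,P[:,1]+121)<90)&(P[:,2]>60)
    print('red',k.sum(),P[k].mean(0),u[k].mean(),v[k].mean(),P[k].min(0),P[k].max(0))
    d=models.regions_of(q,'glass_pane')[0];P=pts(q,d['region'])[0];G=P[P[:,2]>145];print('glass',len(G),np.polyfit(G[:,0],G[:,1],1))
E
python3 b.py
```

```text
top grip dx/dy [-7.92710587e-02  5.63500065e+02] ymax 78.63619700260267 z 62.639711301503326
red 53 [577.03544275 -77.15889225  72.66033821] 358.8867924528302 222.56603773584905 [571.28174042 -88.79375837  68.18368257] [582.63054099 -64.28725857  79.30564695]
glass 2136 [ 1.35034257e-01 -2.92182980e+02]
scene grip dx/dy [-8.26892758e-02  5.65799256e+02] ymax 78.5236558223009 z 62.713690124319555
red 24 [576.74116463 -78.02112764  72.43419337] 215.04166666666666 194.66666666666666 [570.0129824  -89.80039755  68.5885922 ] [582.89733005 -65.99419214  78.8327772 ]
glass 996 [ 1.32686838e-01 -2.89806966e+02]
```

View pics/top0.png

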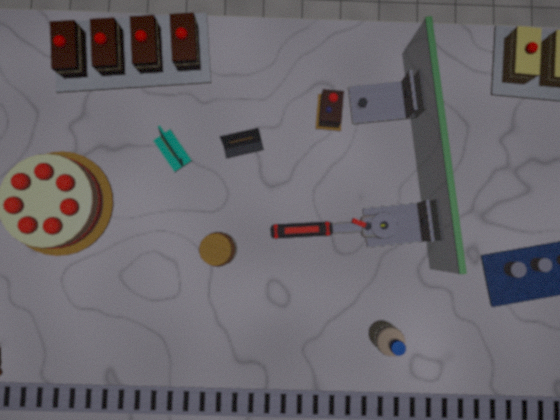

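View pics/c1.png

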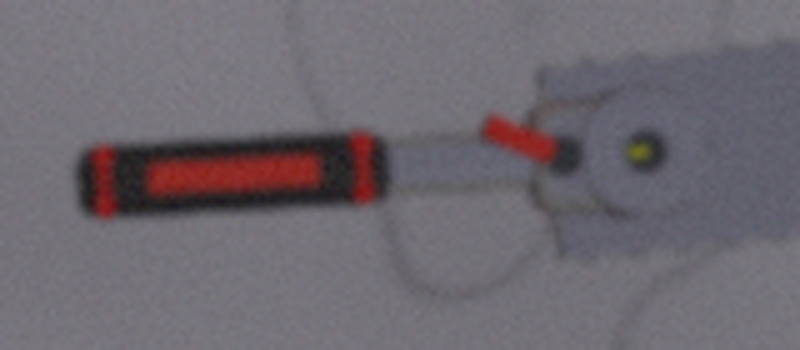

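```bash
cat > to.py <<'E'
import sys
from h import *
# args: along right z [heading phi of handle from world +y] -> delta in tool axes (m), turn
B=np.array([574,-122.]);
def go(al,ri,z,phi=.0804,psi=None):
    s=r.sense();M=rot(s['eef_rot']);h=np.array([-np.sin(phi),np.cos(phi)]);g=np.array([np.cos(phi),np.sin(phi)])
    t=np.r_[B+al*h+ri*g,z];x=np.r_[h,0];Z=np.array([0,0,-1.]);T=np.stack([x,np.cross(Z,x),Z],1)
    d=M.T@(t-s['eef_pos']);w=R.from_matrix(M.T@T).as_rotvec()
    print('target',t.round(1),'d mm',d.round(1),'turn',w.round(4),'pos',np.round(s['eef_pos'],1),'F',np.round(s['force'],1),'t',s['clock'],'open',s['opening'])
if __name__=='__main__': go(*map(float,sys.argv[1:]))
E
python3 to.py 57 45 195
```

```text
target [614.3 -61.6 195. ] d mm [-609.7 -503.5    1.4] turn [-0.      0.      1.2336] pos [152.4 580.3 196.4] F [0.2 0.3 0.5] t 1.3 open 85.40964258794152
```

{"method": "step_arm", "body": {"series": [[[-0.04,-0.033,0],[0,0,0.1],0],[[-0.08,-0.066,0],[0,0,0.2],0],[[-0.12,-0.1,0],[0,0,0.3],0],[[-0.16,-0.133,0],[0,0,0.4],0],[[-0.2,-0.166,0],[0,0,0.5],0]]}}

```text
clock: 1.92
eef_pos: [304.6, 367.7, 196.6]
eef_rot: [0.0, 0.371, 0.929, 0.0]
force: [0.1, 0.6, 0.5]
opening: -0.0
grip_force: 0.0
```

```bash
python3 to.py 57 45 195
```

```text
target [614.3 -61.6 195. ] d mm [-520.2  -97.9    1.7] turn [ 7.000e-04 -0.000e+00  7.307e-01] pos [304.6 367.7 196.6] F [0.1 0.6 0.5] t 1.925 open -0.039539649553510255
```

{"method": "step_arm", "body": {"series": [[[-0.055,-0.01,0],[0,0,0.08],0],[[-0.11,-0.02,0],[0,0,0.16],0],[[-0.165,-0.03,0],[0,0,0.24],0],[[-0.22,-0.041,0],[0,0,0.32],0],[[-0.27,-0.05,0],[0,0,0.4],0]]}}

```text
clock: 2.55
eef_pos: [466.8, 145.5, 196.7]
eef_rot: [0.0, 0.548, 0.836, 0.0]
force: [0.2, 1.3, -0.0]
opening: -0.1
grip_force: 0.0
```

```bash
python3 to.py 57 45 195
```

```text
target [614.3 -61.6 195. ] d mm [-248.7   52.6    1.8] turn [8.000e-04 1.000e-04 3.303e-01] pos [466.8 145.5 196.7] F [ 0.2  1.3 -0. ] t 2.55 open -0.060492649947977
```

{"method": "step_arm", "body": {"series": [[[-0.055,0.012,0],[0,0,0.08],0],[[-0.11,0.023,0],[0,0,0.16],0],[[-0.165,0.035,0],[0,0,0.24],0],[[-0.22,0.047,0],[0,0,0.33],0],[[-0.249,0.053,0],[0,0,0.33],0]]}}

```text
clock: 3.18
eef_pos: [616.1, -62.2, 196.4]
eef_rot: [0.001, 0.678, 0.735, 0.0]
force: [-0.3, 0.3, 0.0]
opening: 0.1
grip_force: 0.0
```

```bash
cat > c.py <<'E'
from h import *
import sys
p=shot('wrist');save(p,sys.argv[1])
hsv=cv2.cvtColor(p['img'],cv2.COLOR_RGB2HSV)
red=((hsv[...,0]<8)|(hsv[...,0]>172))&(hsv[...,1]>130)&(hsv[...,2]>60)
P,u,v=pts(p,red);k=(np.hypot(P[:,0]-573,P[:,1]+121)<80)&(P[:,2]>60)
print('red',k.sum(),P[k].mean(0).round(1),P[k].min(0).round(1),P[k].max(0).round(1))
t=k&(P[:,2]>74.5);print('tab',t.sum(),P[t].mean(0).round(1),u[t].mean(),v[t].mean())
for n in ['bolt','ratchet','lever']:
    for d in models.regions_of(p,n)[:2]:
        Q=pts(p,d['region'])[0]
        if len(Q):print(n,round(d['score'],2),np.round(d['bbox']),np.median(Q,0).round(1),np.percentile(Q,2,axis=0).round(1),np.percentile(Q,98,axis=0).round(1))
E
python3 c.py w1.png;python3 to.py 57 45 195
```

```text
red 303 [576.3 -77.5  72.8] [568.2 -91.4  67.9] [583.7 -64.7  79. ]
tab 99 [579.2 -69.   77.3] 230.59595959595958 193.07070707070707
bolt 0.62 [212. 241. 229. 255.] [ 573.2 -123.2   69.1] [ 566.6 -130.3   66. ] [ 580.  -116.8   70.3]
ratchet 0.69 [194.   0. 250. 274.] [565.6 -22.7  62.8] [ 548.4 -139.3   52.7] [590.7  71.5  70.8]
lever 0.85 [216. 184. 236. 215.] [576.8 -76.9  71.1] [570.1 -89.   69.1] [583.3 -65.1  78.4]
target [614.3 -61.6 195. ] d mm [-2.1  0.1  1. ] turn [-0.0009 -0.0006  0.0026] pos [614.  -59.5 196. ] F [ 0.4  0.  -0.6] t 3.375 open -0.26678407597217857
```

View pics/w1.png

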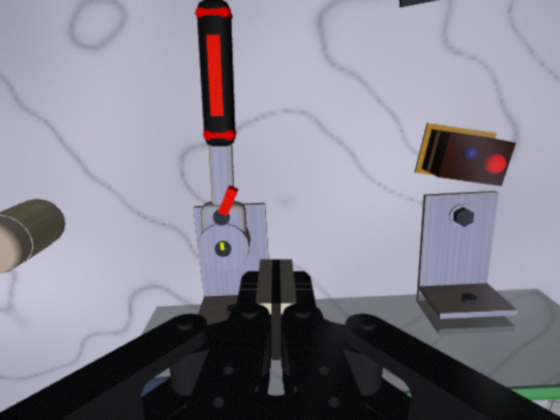

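{"method": "step_arm", "body": {"series": [[[-0.002,0,0.04],[0,0,0.002],0],[[-0.002,0,0.08],[0,0,0.002],0],[[-0.002,0,0.115],[0,0,0.002],0],[[-0.002,0,0.125],[0,0,0.002],0],[[-0.002,0,0.125],[0,0,0.002],0]]}}

```text
clock: 4.0
eef_pos: [614.0, -60.6, 71.6]
eef_rot: [-0.0, 0.677, 0.736, -0.0]
force: [-0.1, -0.0, -0.0]
opening: -0.2
grip_force: 0.0
```

```bash
sed -i 's/B=np.array.*/B=np.array([573.5,-123.]);/' to.py; python3 to.py 57 34 71
```

```text
target [602.8 -63.5  71. ] d mm [ -1.9 -11.4   0.6] turn [-0.0008 -0.0003  0.0025] pos [614.  -60.6  71.6] F [-0.1 -0.  -0. ] t 4.0 open -0.2336277640783561
```

{"method": "step_arm", "body": {"series": [[[-0.001,-0.004,0],[0,0,0],0],[[-0.002,-0.008,0],[0,0,0],0],[[-0.002,-0.011,0],[0,0,0],0],[[-0.002,-0.013,0],[0,0,0],0],[[-0.002,-0.015,0],[0,0,0],0]]}}

```text
clock: 4.62
eef_pos: [599.6, -64.7, 71.5]
eef_rot: [0.0, 0.678, 0.735, 0.0]
force: [0.8, -0.1, -1.1]
opening: -0.2
grip_force: 0.0
```

{"method": "step_arm", "body": {"series": [[[0,-0.001,0],[0,0,0],0],[[0,-0.002,0],[0,0,0],0],[[0,-0.003,0],[0,0,0],0],[[0,-0.004,0],[0,0,0],0],[[0,-0.005,0],[0,0,0],0]]}}

```text
clock: 5.25
eef_pos: [594.7, -65.1, 71.4]
eef_rot: [0.0, 0.678, 0.736, -0.0]
force: [-0.7, 0.3, 0.0]
opening: 0.1
grip_force: 0.0
```

{"method": "step_arm", "body": {"series": [[[0,-0.001,0],[0,0,0],0],[[0,-0.002,0],[0,0,0],0],[[0,-0.003,0],[0,0,0],0],[[0,-0.004,0],[0,0,0],0],[[0,-0.005,0],[0,0,0],0]]}}

```text
clock: 5.88
eef_pos: [589.6, -65.5, 71.4]
eef_rot: [0.0, 0.678, 0.735, -0.0]
force: [0.2, -0.3, -0.5]
opening: 0.1
grip_force: 0.0
```

{"method": "step_arm", "body": {"series": [[[0,-0.001,0],[0,0,0],0],[[0,-0.002,0],[0,0,0],0],[[0,-0.003,0],[0,0,0],0],[[0,-0.004,0],[0,0,0],0],[[0,-0.005,0],[0,0,0],0]]}}

```text
clock: 6.5
eef_pos: [584.7, -65.9, 71.4]
eef_rot: [0.0, 0.678, 0.735, -0.0]
force: [-0.3, 0.5, 0.0]
opening: -0.1
grip_force: 0.0
```

```bash
python3 c.py w2.png; python3 -c "
import cv2;i=cv2.imread('pics/w2.png');cv2.imwrite('pics/w2c.png',cv2.resize(i[130:410,170:390],None,fx=2.1,fy=2.1))"
```

```text
red 479 [577.1 -69.7  77.1] [569.9 -82.4  67.4] [583.9 -55.2 120.1]
tab 266 [578.5 -66.5  82.2] 263.312030075188 254.37218045112783
bolt 0.26 [247. 239. 274. 270.] [576.8 -68.7  74.4] [571.1 -81.3  66.8] [583.5 -56.1 110. ]
ratchet 0.95 [206.   2. 278. 327.] [563.4  -9.8  62.2] [ 549.5 -108.8   55. ] [577.   45.7  71.2]
```

View pics/w2c.png

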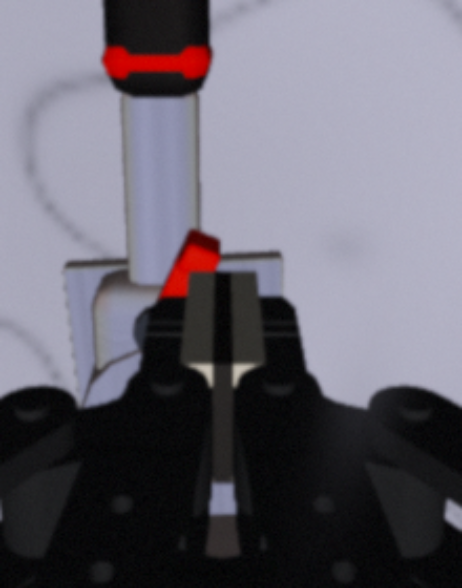

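```bash
cat > d.py <<'E'
from h import *
p=shot('wrist');s=r.sense();M=rot(s['eef_rot'])
K=np.array(p['camera_matrix']);P=np.array(p['P'])
def proj(w):
    c=P[:3,:3].T@(np.array(w)-P[:3,3]);q=K@c;return (q[:2]/q[2]).round(1),c[2].round(1)
print('cam',P[:3,3].round(1),'axis',P[:3,2].round(3),'eef',s['eef_pos'].round(1))
print('TCP px',proj(s['eef_pos']),'nominal tab',proj([579.7,-68.5,77.5]),'bolt disc',proj([573.5,-123,69]))
A,u,v=pts(p,np.ones(p['z_map'].shape,bool))
for vv in (255,262,266,270,280,290,300):
    k=(v==vv)&(u>245)&(u<305)&(u%4==0)
    print(vv,[(int(a),*map(int,b.round())) for a,b in zip(u[k],(A[k]-s['eef_pos'])@M)])
E
python3 d.py
```

```text
cam [578.3   9.  248.9] axis [ 0.025 -0.295 -0.955] eef [584.8 -65.9  71.4]
TCP px (array([276.2, 245.3]), np.float64(191.8)) nominal tab (array([265.7, 254. ]), np.float64(186.7)) bolt disc (array([248.1, 334.7]), np.float64(210.7))
255 [(248, -13, -16, 16), (252, -7, -13, 4), (256, -3, -10, -6), (260, -3, -8, -6), (264, -2, -6, -7), (268, -2, -4, -7), (272, -3, -2, -5), (276, -35, 0, 64), (280, -34, 3, 63), (284, -34, 6, 64), (288, -34, 8, 63), (292, -34, 11, 63), (296, -35, 14, 64), (300, -34, 17, 63), (304, -38, 20, 71)]
262 [(248, -16, -16, 14), (252, -10, -13, 0), (256, -10, -11, 1), (260, 11, -7, -42), (264, 10, -5, -41), (268, 11, -3, -42), (272, 10, -2, -41), (276, 11, 0, -42), (280, 10, 1, -42), (284, 10, 3, -41), (288, 11, 5, -42), (292, -40, 11, 64), (296, -39, 14, 63), (300, -40, 17, 63), (304, -41, 20, 65)]
266 [(248, -12, -15, 1), (252, -12, -13, 1), (256, -12, -11, 0), (260, 10, -6, -46), (264, 10, -5, -45), (268, 10, -3, -45), (272, 10, -2, -46), (276, 10, 0, -45), (280, 10, 1, -45), (284, 10, 3, -45), (288, 10, 5, -45), (292, 10, 6, -45), (296, -43, 14, 63), (300, -
[... 512 characters left out ...]
, (284, 11, 3, -57), (288, 11, 4, -57), (292, 11, 6, -57), (296, 7, 7, -51), (300, 6, 9, -49), (304, 7, 11, -50)]
290 [(248, 7, -10, -57), (252, 7, -9, -57), (256, 6, -7, -57), (260, 11, -6, -65), (264, 11, -4, -64), (268, 11, -3, -65), (272, 10, -2, -63), (276, 11, 0, -64), (280, 10, 1, -63), (284, 10, 3, -64), (288, 10, 4, -64), (292, 11, 5, -64), (296, 7, 7, -57), (300, 7, 9, -58), (304, 7, 10, -58)]
300 [(248, 6, -10, -63), (252, 7, -8, -64), (256, 11, -7, -72), (260, 11, -5, -71), (264, 10, -4, -70), (268, 11, -3, -71), (272, 10, -1, -70), (276, 11, 0, -71), (280, 11, 1, -71), (284, 11, 2, -71), (288, 10, 4, -70), (292, 10, 5, -70), (296, 7, 7, -64), (300, 7, 8, -65), (304, 6, 10, -63)]
```

```bash
cat > e.py <<'E'
from h import *
p=shot('scene');A,u,v=pts(p,np.ones(p['z_map'].shape,bool));e=r.sense()['eef_pos']
k=(np.hypot(A[:,0]-e[0],A[:,1]-e[1])<16)&(A[:,2]>66)
for z in range(64,170,8):
    m=k&(A[:,2]>=z)&(A[:,2]<z+8)
    if m.sum(): print(z,m.sum(),A[m].min(0).round(),A[m].max(0).round(),A[m].mean(0).round())
P=p['P'];c=P[:3,:3].T@(e-P[:3,3]);q=np.array(p['camera_matrix'])@c;print('tcp px',q[:2]/q[2])
i=cv2.cvtColor(p['img'],cv2.COLOR_RGB2BGR);cv2.imwrite('pics/s2.png',cv2.resize(i[90:240,130:310],None,fx=4,fy=4,interpolation=2))
E
python3 e.py
```

```text
64 16 [571. -80.  67.] [584. -64.  72.] [579. -72.  69.]
72 18 [575. -72.  72.] [584. -63.  79.] [579. -67.  76.]
104 12 [576. -76. 108.] [592. -54. 111.] [588. -64. 109.]
112 31 [575. -76. 112.] [597. -53. 120.] [590. -60. 116.]
120 37 [575. -74. 120.] [598. -52. 128.] [592. -61. 124.]
128 38 [578. -75. 128.] [598. -54. 136.] [592. -61. 132.]
136 32 [577. -75. 136.] [597. -54. 144.] [591. -60. 140.]
144 8 [577. -56. 145.] [595. -51. 151.] [587. -54. 148.]
152 21 [574. -72. 152.] [595. -51. 159.] [582. -57. 155.]
160 10 [574. -56. 160.] [596. -53. 166.] [585. -54. 163.]
168 9 [577. -65. 170.] [599. -52. 176.] [595. -60. 173.]
tcp px [218.36783889 197.86020953]
```

View pics/s2.png

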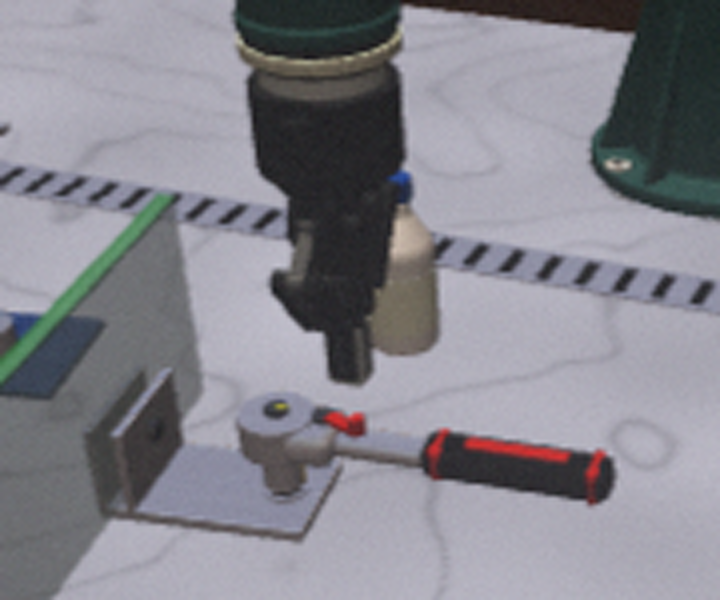

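```bash
cat >> d.py <<'E'
print('--')
for vv in range(255,263):
    k=(v==vv)&(u>262)&(u<272);b=(A[k]-s['eef_pos'])@M;print(vv,np.median(b,0).round(1))
k=(v>263)&(v<275)&(u>250)&(u<300);b=(A[k]-s['eef_pos'])@M;b=b[(b[:,2]<-35)&(b[:,2]>-55)];print(b.min(0),b.max(0))
E
python3 d.py | sed -n '/--/,$p'
```

```text
--
255 [-2.7 -4.6 -6.1]
256 [-3.2 -4.6 -6.1]
257 [-3.6 -4.6 -6.6]
258 [-4.5 -4.6 -5.7]
259 [ 10.3  -3.8 -38.6]
260 [ 10.5  -3.8 -40. ]
261 [ 10.5  -3.7 -41. ]
262 [ 10.5  -3.7 -41.9]
[  5.59821122 -10.15330607 -53.16330067] [ 11.202483     9.19157268 -41.10650847]
```

{"method": "step_arm", "body": {"series": [[[0,0.006,0],[0,0,0],0],[[0,0.012,0],[0,0,0],0],[[0,0.018,0],[0,0,0],0],[[0,0.022,0],[0,0,0],0],[[0,0.022,0],[0,0,0],0]]}}

```text
clock: 7.48
eef_pos: [607.1, -64.1, 71.4]
eef_rot: [0.0, 0.677, 0.736, -0.0]
force: [0.2, 0.6, 0.8]
opening: 0.2
grip_force: 0.0
```

{"method": "step_arm", "body": {"series": [[[0,0,0.013],[0,0,0],0],[[0,0,0.025],[0,0,0],0],[[0,0,0.0375],[0,0,0],0],[[0,-0.004,0.0375],[0,0,0],0],[[0,-0.007,0.0375],[0,0,0],0]]}}

```text
clock: 8.1
eef_pos: [599.3, -64.7, 33.8]
eef_rot: [-0.0, 0.678, 0.735, -0.0]
force: [-0.0, 0.3, -0.3]
opening: 0.1
grip_force: 0.0
```

{"method": "step_arm", "body": {"series": [[[0,-0.001,0],[0,0,0],0],[[0,-0.0025,0],[0,0,0],0],[[0,-0.004,0],[0,0,0],0],[[0,-0.0055,0],[0,0,0],0],[[0,-0.007,0],[0,0,0],0]]}}

```text
clock: 8.72
eef_pos: [593.8, -65.0, 34.3]
eef_rot: [0.001, 0.678, 0.735, 0.001]
force: [1.7, 1.4, 1.5]
opening: -0.4
grip_force: 1.6
```

{"method": "step_arm", "body": {"series": [[[0,-0.001,0],[0,0,0],0],[[0,-0.002,0],[0,0,0],0],[[0,-0.003,0],[0,0,0],0],[[0,-0.004,0],[0,0,0],0],[[0,-0.005,0],[0,0,0],0]]}}

```text
clock: 9.35
eef_pos: [587.8, -65.7, 34.0]
eef_rot: [0.0, 0.678, 0.735, 0.0]
force: [2.6, 2.4, 2.1]
opening: 0.0
grip_force: 1.9
```

{"method": "step_arm", "body": {"series": [[[0,-0.001,0],[0,0,0],0],[[0,-0.002,0],[0,0,0],0],[[0,-0.003,0],[0,0,0],0],[[0,-0.004,0],[0,0,0],0],[[0,-0.005,0],[0,0,0],0]]}}

```text
clock: 9.98
eef_pos: [582.7, -66.1, 33.9]
eef_rot: [0.0, 0.678, 0.736, -0.0]
force: [2.6, 1.4, 1.0]
opening: 0.1
grip_force: 1.8
```

{"method": "step_arm", "body": {"series": [[[0,-0.001,0],[0,0,0],0],[[0,-0.002,0],[0,0,0],0],[[0,-0.003,0],[0,0,0],0],[[0,-0.004,0],[0,0,0],0],[[0,-0.005,0],[0,0,0],0]]}}

```text
clock: 10.6
eef_pos: [577.8, -66.6, 33.9]
eef_rot: [0.0, 0.677, 0.736, -0.0]
force: [4.5, 1.1, 1.5]
opening: -0.2
grip_force: 1.8
```

{"method": "step_arm", "body": {"series": [[[0,-0.0005,0],[0,0,0],0],[[0,-0.001,0],[0,0,0],0],[[0,-0.0015,0],[0,0,0],0],[[0,-0.002,0],[0,0,0],0],[[0,-0.0025,0],[0,0,0],0]]}}

```text
clock: 11.22
eef_pos: [575.4, -66.9, 33.9]
eef_rot: [0.0, 0.678, 0.736, -0.0]
force: [3.4, 0.2, 0.3]
opening: 0.1
grip_force: 1.6
```

Now small steps toward the stop.

{"method": "step_arm", "body": {"series": [[[0,-0.0004,0],[0,0,0],0],[[0,-0.0008,0],[0,0,0],0],[[0,-0.0012,0],[0,0,0],0],[[0,-0.0016,0],[0,0,0],0],[[0,-0.002,0],[0,0,0],0]]}}

```text
clock: 11.85
eef_pos: [574.6, -67.0, 34.2]
eef_rot: [0.001, 0.678, 0.735, 0.001]
force: [6.6, -1.3, 0.5]
opening: 0.2
grip_force: 2.8
```

```bash
cat > l.py <<'E'
from h import *
s=r.sense();print(s['force'].round(1),s['eef_pos'].round(1))
for n in ('scene','top'):
    p=shot(n);hsv=cv2.cvtColor(p['img'],cv2.COLOR_RGB2HSV)
    red=((hsv[...,0]<8)|(hsv[...,0]>172))&(hsv[...,1]>130)&(hsv[...,2]>60)
    P,u,v=pts(p,red);k=(np.hypot(P[:,0]-573,P[:,1]+121)<80)&(P[:,2]>60);P=P[k]
    rel=P[:,:2]-[573.5,-123];print(n,len(P),'along/right',np.c_[rel@[-.0805,.997],rel@[.997,.0805],P[:,2]].mean(0).round(1))
    t=P[:,2]>75
    if t.any():print(' tab',(rel[t]@np.c_[[-.0805,.997],[.997,.0805]]).mean(0).round(1))
E
python3 l.py
```

```text
[ 6.6 -1.3  0.5] [574.6 -67.   34.2]
scene 5 along/right [37.5 -1.9 70.8]
top 0 along/right [nan nan nan]l.py:7: RuntimeWarning: Mean of empty slice.
  rel=P[:,:2]-[573.5,-123];print(n,len(P),'along/right',np.c_[rel@[-.0805,.997],rel@[.997,.0805],P[:,2]].mean(0).round(1))
  ret = um.true_divide(
```

{"method": "step_arm", "body": {"series": [[[0,-0.0002,0],[0,0,0],0],[[0,-0.0003,0],[0,0,0],0],[[0,-0.0004,0],[0,0,0],0],[[0,-0.0004,0],[0,0,0],0],[[0,-0.0004,0],[0,0,0],0]]}}

```text
clock: 12.58
eef_pos: [574.5, -67.1, 34.2]
eef_rot: [0.001, 0.678, 0.735, 0.001]
force: [7.0, 0.0, -0.7]
opening: 0.1
grip_force: 2.9
```

{"method": "step_arm", "body": {"series": [[[0,0.005,0],[0,0,0],0],[[0,0.015,0],[0,0,0],0],[[0,0.025,-0.005],[0,0,0],0],[[0,0.025,-0.045],[0,0,0],0],[[0,0.025,-0.09],[0,0,0],0]]}}

```text
clock: 13.2
eef_pos: [597.2, -64.5, 124.2]
eef_rot: [-0.001, 0.677, 0.736, -0.001]
force: [0.2, 0.7, -0.7]
opening: -0.1
grip_force: 0.0
```

```bash
python3 l.py; python3 c.py w3.png;python3 -c "
import cv2;i=cv2.imread('pics/w3.png');cv2.imwrite('pics/w3c.png',cv2.resize(i[100:400,150:400],None,fx=2,fy=2))"; python3 to.py 150 0 130
```

```text
[ 0.2  0.7 -0.7] [597.2 -64.5 124.2]
scene 30 along/right [46.9 -5.9 71.7]
 tab [54.8 -8.9]
top 0 along/right [nan nan nan]
red 532 [562.6 -77.9  72.6] [553.1 -92.5  66.7] [572.  -65.9  78.8]
tab 159 [558.3 -70.6  77.2] 207.98742138364778 216.30817610062894
bolt 0.43 [143.   0. 560. 419.] [ 773.1 -115.1   55.8] [ 543.3 -200.4    6.5] [848.5  51.2  88.2]
ratchet 0.59 [196.   1. 262. 313.] [565.1 -25.9  62.7] [ 549. -138.   53.] [587.8  56.   71.2]
lever 0.75 [196.   0. 262. 310.] [565.1 -25.9  62.6] [ 548.4 -138.7   49.2] [587.9  56.3  71.2]
lever 0.66 [199. 206. 228. 244.] [562.3 -77.9  71.1] [554.2 -90.2  67.6] [570.7 -66.7  78.3]
target [561.5  26.5 130. ] d mm [ 93.6 -27.9  -6.9] turn [-0.0021 -0.0006  0.0016] pos [596.9 -64.5 123. ] F [-0.1 -0.4  0.2] t 13.5 open 0.08277622655791292l.py:7: RuntimeWarning: Mean of empty slice.
  rel=P[:,:2]-[573.5,-123];print(n,len(P),'along/right',np.c_[rel@[-.0805,.997],rel@[.997,.0805],P[:,2]].mean(0).round(1))
  ret = um.true_divide(
```

View pics/w3c.png

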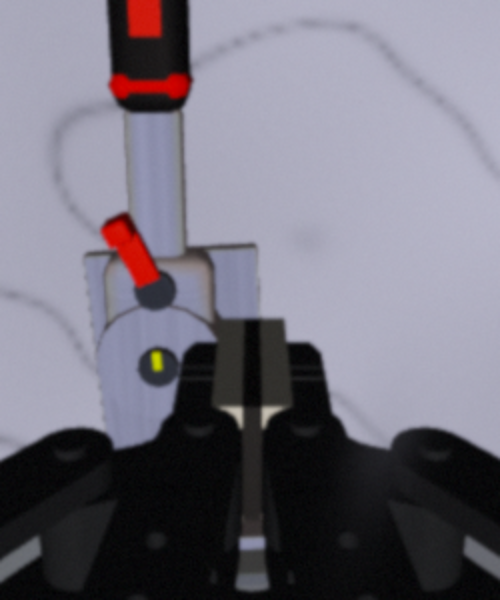

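{"method": "step_arm", "body": {"series": [[[0.03,-0.009,0],[0,0,0],1],[[0.06,-0.018,0],[0,0,0],1],[[0.0935,-0.028,0],[0,0,0],1],[[0.0935,-0.028,0.03],[0,0,0],1],[[0.0935,-0.028,0.06],[0,0,0],1]]}}

```text
clock: 14.12
eef_pos: [561.1, 26.8, 62.2]
eef_rot: [-0.001, 0.677, 0.736, -0.001]
force: [-0.5, 0.2, 1.4]
opening: 85.1
grip_force: 0.0
```

```bash
python3 to.py 150 0 -2; python3 c.py w4.png; python3 - <<'E'
from h import *
p=shot('wrist');A,u,v=pts(p,np.ones(p['z_map'].shape,bool));s=r.sense();M=rot(s['eef_rot']);b=(A-s['eef_pos'])@M
k=(b[:,2]>-90)&(b[:,2]<-25)&(np.abs(b[:,1])<60)&(b[:,0]>-12)&(b[:,0]<13)
print('finger lowest',np.percentile(b[k,2],[95,99,100]).round(1),b[k].min(0),b[k].max(0))
k=(np.abs(A[:,2]-62)<4)&(A[:,1]>-25)&(A[:,1]<40)&(np.abs(A[:,0]-565)<20);print('grip',k.sum(),np.polyfit(A[k,1],A[k,0],1),A[k,2].mean())
E
```

```text
target [561.5  26.5  -2. ] d mm [-0.3  0.5 64.2] turn [-0.0019 -0.0002  0.0027] pos [561.1  26.8  62.2] F [-0.5  0.2  1.4] t 14.125 open 85.11401841179283
finger lowest [-51.5 -47.9 -45.3] [-11.88858439 -59.81936611 -89.99222845] [ 12.9434856   59.87760302 -45.33244686]
grip 5170 [-8.19543603e-02  5.62499198e+02] 62.606755580574976c.py:7: RuntimeWarning: Mean of empty slice.
  print('red',k.sum(),P[k].mean(0).round(1),P[k].min(0).round(1),P[k].max(0).round(1))
  ret = um.true_divide(
Traceback (most recent call last):
  File "c.py", line 7, in <module>
    print('red',k.sum(),P[k].mean(0).round(1),P[k].min(0).round(1),P[k].max(0).round(1))
                                              ~~~~~~~~^^^
ValueError: zero-size array to reduction operation minimum which has no identity
```

{"method": "step_arm", "body": {"series": [[[0,0,0.03],[0,0,0],1],[[0,0,0.06],[0,0,0],1],[[0,0,0.064],[0,0,0],1],[[0,0,0.064],[0,0,0],0.5],[[0,0,0.064],[0,0,0],0.36]]}}

```text
clock: 14.85
eef_pos: [563.4, 25.9, 1.2]
eef_rot: [0.001, 0.678, 0.735, 0.001]
force: [0.2, -0.6, 0.5]
opening: 51.6
grip_force: 0.0
```

```bash
python3 to.py 150 0 -2
```

```text
target [561.5  26.5  -2. ] d mm [ 0.7 -1.9  3.2] turn [0.002  0.0004 0.0015] pos [563.4  25.9   1.2] F [ 0.2 -0.6  0.5] t 14.85 open 51.556052864511045
```

{"method": "step_arm", "body": {"series": [[[0,0,0],[0,0,0],0.3],[[0,0,0],[0,0,0],0],[[0,0,0],[0,0,0],0],[[0,0,0],[0,0,0],0],[[0,0,0],[0,0,0],0]]}}

```text
clock: 15.48
eef_pos: [562.4, 26.1, 1.0]
eef_rot: [0.0, 0.678, 0.735, 0.0]
force: [-1.4, -0.2, 6.9]
opening: 25.3
grip_force: 58.9
```

```bash
python3 to.py 150 0 -2
```

```text
target [561.5  26.5  -2. ] d mm [ 0.5 -0.9  3. ] turn [0.0006 0.0001 0.001 ] pos [562.4  26.1   1. ] F [-1.4 -0.2  6.9] t 15.475 open 25.315045648591433
```

{"method": "step_arm", "body": {"series": [[[-0.001,0.0174,0],[0,0,0.116],0],[[-0.004,0.0345,0],[0,0,0.232],0],[[-0.009,0.0512,0],[0,0,0.348],0],[[-0.0159,0.0671,0],[0,0,0.464],0],[[-0.0245,0.0822,0],[0,0,0.58],0]]}}

```text
clock: 16.1
eef_pos: [645.6, 7.8, 1.0]
eef_rot: [0.0, 0.86, 0.51, -0.001]
force: [-5.9, -3.3, 9.4]
opening: 25.0
grip_force: 60.0
```

```bash
python3 to.py 150 0 -2 -.498; cat > m.py <<'E'
from h import *
# handle heading from tcp, and yellow mark angle
s=r.sense();e=s['eef_pos'][:2]-[573.5,-123];x=rot(s['eef_rot'])[:,0]
print('heading',np.arctan2(-e[0],e[1]).round(3),'tool',np.arctan2(-x[0],x[1]).round(3),'rad',np.hypot(*e).round(1),'F',s['force'].round(1),'tau',s['ft_torque'].round(2))
for n in ('top','wrist','scene'):
    p=shot(n);hsv=cv2.cvtColor(p['img'],cv2.COLOR_RGB2HSV);A,u,v=pts(p,np.ones(p['z_map'].shape,bool))
    m=(((hsv[...,0]>22)&(hsv[...,0]<36)&(hsv[...,1]>110)&(hsv[...,2]>60))[v,u])
    k=m&(np.hypot(A[:,0]-573.5,A[:,1]+123)<12)&(A[:,2]>60);q=A[k,:2]-[573.5,-123]
    if len(q)>2: print(n,len(q),'mark mean',q.mean(0).round(1),'dir',np.arctan2(*q.mean(0)[::-1]).round(2),'pca',(lambda w:np.arctan2(w[1],w[0]).round(2))(np.linalg.svd(q-q.mean(0))[2][0]))
    elif n=='top' or 1:print(n,len(q))
E
python3 m.py
```

```text
target [645.2   8.8  -2. ] d mm [ 0.6 -0.9  3. ] turn [-0.0008  0.0016 -0.0027] pos [645.6   7.8   1. ] F [-5.9 -3.3  9.4] t 16.1 open 25.02193419136259
heading -0.504 tool -0.501 rad 149.4 F [-5.9 -3.3  9.4] tau [-0.54  0.76  0.29]
top 0
wrist 0
scene 2
```

{"method": "step_arm", "body": {"series": [[[-0.0012,-0.0187,0],[0,0,-0.125],0],[[-0.0047,-0.0371,0],[0,0,-0.25],0],[[-0.0104,-0.0549,0],[0,0,-0.375],0],[[-0.0184,-0.0719,0],[0,0,-0.5],0],[[-0.0284,-0.0878,0],[0,0,-0.625],0]]}}

```text
clock: 16.88
eef_pos: [558.3, 25.8, 1.1]
eef_rot: [0.002, 0.661, 0.751, 0.002]
force: [5.6, -0.8, -1.7]
opening: 25.1
grip_force: 62.8
```

```bash
python3 m.py
```

```text
heading 0.102 tool 0.127 rad 149.6 F [ 5.6 -0.8 -1.7] tau [-0.17 -0.28 -1.52]
top 0
wrist 0
scene 2
```

{"method": "step_arm", "body": {"series": [[[-0.0012,-0.0187,0],[0,0,-0.125],0],[[-0.0047,-0.0371,0],[0,0,-0.25],0],[[-0.0104,-0.0549,0],[0,0,-0.375],0],[[-0.0184,-0.0719,0],[0,0,-0.5],0],[[-0.0284,-0.0878,0],[0,0,-0.625],0]]}}

```text
clock: 17.65
eef_pos: [472.9, -12.1, 0.9]
eef_rot: [0.0, 0.398, 0.917, 0.002]
force: [1.6, 10.4, 9.1]
opening: 25.1
grip_force: 62.1
```

```bash
python3 m.py; python3 -c "
from h import *
p=shot('scene');i=cv2.cvtColor(p['img'],cv2.COLOR_RGB2BGR);cv2.imwrite('pics/s3.png',cv2.resize(i[110:240,130:300],None,fx=4.5,fy=4.5,interpolation=2))"
```

```text
heading 0.737 tool 0.751 rad 149.7 F [ 1.6 10.4  9.1] tau [ 1.37 -0.1  -0.95]
top 9 mark mean [-1.6  2.2] dir 2.19 pca 2.93
wrist 0
scene 2
```

View pics/s3.png

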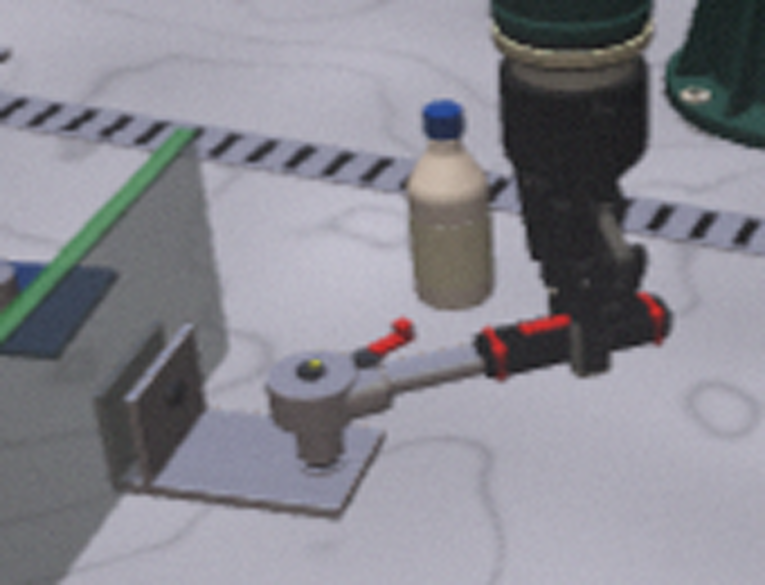

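{"method": "step_arm", "body": {"series": [[[-0.0012,0.0187,0],[0,0,0.125],0],[[-0.0047,0.0371,0],[0,0,0.25],0],[[-0.0104,0.0549,0],[0,0,0.375],0],[[-0.0184,0.0719,0],[0,0,0.5],0],[[-0.0284,0.0878,0],[0,0,0.625],0]]}}

```text
clock: 18.48
eef_pos: [555.7, 25.4, 1.0]
eef_rot: [-0.0, 0.662, 0.749, -0.001]
force: [-3.3, -4.5, 10.7]
opening: 24.8
grip_force: 61.2
```

{"method": "step_arm", "body": {"series": [[[-0.0012,0.0187,0],[0,0,0.125],0],[[-0.0047,0.0371,0],[0,0,0.25],0],[[-0.0104,0.0549,0],[0,0,0.375],0],[[-0.0184,0.0719,0],[0,0,0.5],0],[[-0.0284,0.0878,0],[0,0,0.625],0]]}}

```text
clock: 19.1
eef_pos: [645.9, 7.7, 1.0]
eef_rot: [0.0, 0.861, 0.509, -0.001]
force: [-6.9, -3.3, 13.3]
opening: 25.3
grip_force: 61.3
```

```bash
python3 m.py
```

```text
heading -0.506 tool -0.502 rad 149.4 F [-6.9 -3.3 13.3] tau [-0.56  0.87  0.21]
top 0
wrist 0
scene 4 mark mean [-4.5  1.1] dir 2.9 pca 0.53
```

{"method": "step_arm", "body": {"series": [[[-0.0012,-0.0187,0],[0,0,-0.125],0],[[-0.0047,-0.0371,0],[0,0,-0.25],0],[[-0.0104,-0.0549,0],[0,0,-0.375],0],[[-0.0184,-0.0719,0],[0,0,-0.5],0],[[-0.0284,-0.0878,0],[0,0,-0.625],0]]}}

```text
clock: 19.88
eef_pos: [558.6, 25.8, 1.0]
eef_rot: [0.002, 0.661, 0.75, 0.002]
force: [4.9, 0.8, 3.5]
opening: 25.3
grip_force: 63.8
```

{"method": "step_arm", "body": {"series": [[[-0.0012,-0.0187,0],[0,0,-0.125],0],[[-0.0047,-0.0371,0],[0,0,-0.25],0],[[-0.0104,-0.0549,0],[0,0,-0.375],0],[[-0.0184,-0.0719,0],[0,0,-0.5],0],[[-0.0224,-0.0788,0],[0,0,-0.555],0]]}}

```text
clock: 20.5
eef_pos: [480.8, -5.5, 0.9]
eef_rot: [0.0, 0.431, 0.902, 0.002]
force: [0.8, 12.2, 10.2]
opening: 25.5
grip_force: 61.9
```

```bash
python3 m.py; python3 - <<'E'
import cv2,numpy as np
from h import *
p=shot('top');save(p,'top5.png')
for f in ('top0','top5'):
    i=cv2.imread(f'pics/{f}.png').astype(int);c=i[215:238,372:394];y=(np.minimum(c[...,2],c[...,1])-c[...,0]).clip(0)
    y=y*(y>25);v,u=np.nonzero(y);w=y[v,u];d=np.nonzero((c.sum(2)<200));print(f,len(u),'mark uv',np.average(u+372,weights=w),np.average(v+215,weights=w),'dark disc',(d[1].mean()+372,d[0].mean()+215,len(d[0])))
K=np.array(p['camera_matrix']);P=p['P'];q=K@(P[:3,:3].T@(np.array([573.5,-123,69])-P[:3,3]));print('axis px',q[:2]/q[2])
E
```

```text
heading 0.668 tool 0.68 rad 149.7 F [ 0.8 12.2 10.2] tau [ 1.63  0.05 -0.84]
top 7 mark mean [-0.9 -1. ] dir -2.31 pca -2.24
wrist 0
scene 0
top0 11 mark uv 382.36345776031436 224.92141453831042 dark disc (np.float64(384.55172413793105), np.float64(224.93103448275863), 29)
top5 12 mark uv 385.0887372013652 226.2235494880546 dark disc (np.float64(379.6774193548387), np.float64(227.51612903225805), 31)
axis px [384.44655582 225.46072881]
```

{"method": "step_arm", "body": {"series": [[[0,0.0012,0],[0,0,0],0.5],[[0,0.0012,0],[0,0,0],0.7],[[0,0.0012,0],[0,0,0],0.8],[[0,0.0012,0],[0,0,0],0.8],[[0,0.0012,-0.03],[0,0,0],0.8]]}}

```text
clock: 21.32
eef_pos: [478.9, -6.0, 28.6]
eef_rot: [-0.002, 0.43, 0.903, -0.001]
force: [-0.4, 0.5, -0.4]
opening: 68.0
grip_force: 0.0
```

{"method": "step_arm", "body": {"series": [[[0,0,-0.04],[0,0,0],0.8],[[0,0,-0.09],[0,0,0],0.8],[[0,0,-0.14],[0,0,0],0.8],[[0,0,-0.17],[0,0,0],0.8],[[0,0,-0.17],[0,0,0],0.8]]}}

```text
clock: 21.95
eef_pos: [482.9, -6.6, 202.3]
eef_rot: [0.003, 0.43, 0.903, 0.001]
force: [0.2, -0.9, -0.2]
opening: 68.4
grip_force: 0.0
```

```bash
python3 m.py; python3 c.py w6.png; python3 -c "
from h import *
p=shot('top');i=cv2.cvtColor(p['img'],cv2.COLOR_RGB2BGR);a=cv2.resize(i[195:265,255:415],(640,280),interpolation=2);w=cv2.resize(cv2.imread('pics/w6.png'),(640,480))[160:];cv2.imwrite('pics/f.png',np.vstack([a,w])[:600])"
```

```text
heading 0.661 tool 0.682 rad 147.5 F [ 0.2 -0.9 -0.2] tau [-0.05  0.01  0.05]
top 8 mark mean [-1.1 -0.8] dir -2.53 pca -2.6
wrist 31 mark mean [-3.4 -2.6] dir -2.49 pca 0.49
scene 0
red 267 [541.8 -88.4  72.6] [ 530.  -100.9   65.9] [556.1 -79.1  79. ]
tab 85 [534.5 -83.9  77.2] 268.9529411764706 289.9529411764706
bolt 0.61 [263. 333. 279. 343.] [ 571.9 -123.1   69.2] [ 566.2 -129.2   65.3] [ 578.7 -116.7   70.6]
ratchet 0.9 [250. 125. 315. 357.] [521.6 -43.6  62.8] [ 461.8 -140.    49.9] [589.2  42.7  71.1]
```

View pics/f.png

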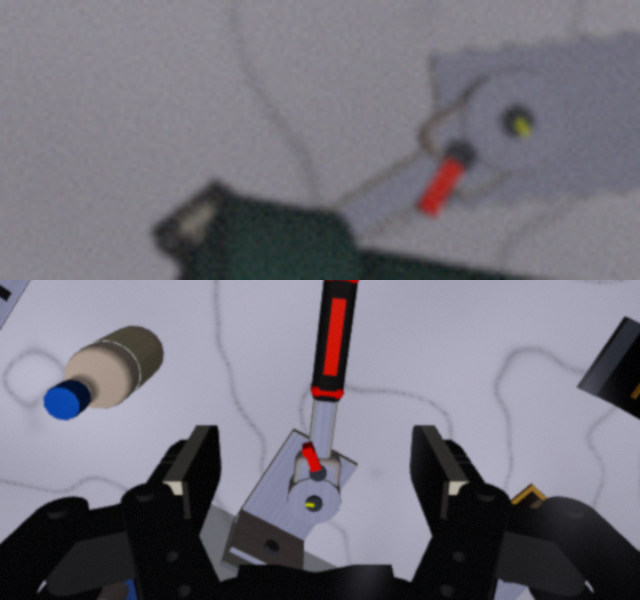

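```bash
python3 -c "
from plant import r
print(r.close_job())"
```

```text
the job is handed in; nothing more can be done
None
```

The job is handed in: the lever is on its loosening stop, the bolt is undone by about 2.2 rad (estimated from the stroke lengths and the yellow mark; at most about 2.4), and the ratchet is still on the bolt with the gripper clear; no verdict was shown.

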